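# Clear and close a split flow cell, and hold it shut

## Task

Clear the two bits of waste (the used filter disc and the old fitting) off the joint face of the fixed lower half of the flow cell into the waste bin. Then fit the upper half on the dowels, thick dowel in the wide bore and thin dowel in the narrow one, until the two faces meet all round, and finish while still holding it pressed down with the fingers, with a steady push of at least 10 N and never more than 60 N: do not let go. Leave the beaker, the bottle and the timer where they stand.

Things in the scene. Friction and masses are not known exactly. Their poses are not given: they have to be found in the camera images.
- face (a point): Centre of the joint face (top) of the lower half, 40 mm above the worktop: a grey plastic block 66 (x) by 130 (y) mm, bolted down on a foot plate 110 x 110 x 10 mm, with two upright steel dowels on its long centre line and a flush black O-ring between them. A small brass port points to its +x. z up, y along the block towards the thick dowel.
- thick_dowel (a point): Foot of the thick dowel, on the joint face 50 mm from its centre (+y of the block). 12 mm thick, stands 16 mm above the face; the upper 6 mm taper to half the thickness.
- thin_dowel (a point): Foot of the thin dowel, on the joint face 50 mm from its centre (-y of the block). 8 mm thick, stands 16 mm above the face; the upper 6 mm taper to half the thickness.
- rib (a point): Centre of the grip rib of the upper half, 36 mm above its underside. The upper half is a loose grey plastic plate 66 (x) x 130 (y) x 20 mm with a rib 24 mm thick (x), 60 mm long (y) and 33 mm high on its middle (top of the rib 53 mm above the underside), about 0.35 kg; it starts flat on the worktop, joint face down. y along the plate towards the wide bore, z up.
- wide_bore (a point): Centre of the wide bore (14 mm, right through the plate) at the underside of the upper half, 50 mm from its centre (+y). Goes over the thick dowel; seated, this point meets the foot of that dowel.
- narrow_bore (a point): Centre of the narrow bore (10 mm, right through the plate) at the underside of the upper half, 50 mm from its centre (-y). Goes over the thin dowel; seated, this point meets the foot of that dowel.
- filter_mid (a point): Centre, half-way up, of the used syringe filter, a white disc 26 mm across and 14 mm high over its spigot, lying flat on the joint face (it is widest in its lowest 6 mm). 12 g.
- fitting_mid (a point): Centre, half-way up, of the knurled head of the old finger-tight fitting, a small plastic screw lying on the joint face, 29 mm long (y), 10 mm thick (x) and 9 mm high at the head, which is its thickest part, 10 mm long and at its +y end; the middle of the fitting lies 8 mm from this point, towards -y. 12 g.
- bin_in (a point): Centre of the inner floor of the waste bin, an open white plastic box fixed on the worktop, 110 (x) x 120 (y) x 50 mm high outside, walls 4 mm. z up.
- beaker_mid (a point): Centre of a glass beaker, 70 mm across, 82 mm high, a bystander.
- bottle_mid (a point): Centre of a capped bottle, 57 mm across, 111 mm high, a bystander.
- timer_mid (a point): Centre of a flat timer, 62 x 66 x 16 mm, a bystander.

How it is judged:
By the outcome, as a careful person would: the job done as asked, in the order asked, and still so for the second after the job is handed in, while the arm keeps its last pose, push and grip.
It also fails if it takes over 64 s, if anything falls off the work surface, if the arm or the gripper's body presses on something with over 40 N, if the wrist force passes 120 N, or if a joint passes its speed limit or range.

## Robot

A 7-joint arm with a two-finger parallel gripper is mounted at the origin on a cart in front of the work surface, level with it; the furniture and walls round the work are solid. World frame = base frame: x ahead of the robot, y to its left, z up, the work surface at z = 0. Lengths are in m, angles in rad, forces in N, time in s.
With the tool pointing down it reaches from about 0.35 to 0.9 m from the base axis. Payload 8.1 kg.
Tool frame: the origin (TCP) lies at the very end of the fingers, on their centre line; the grasp point (between the pads) lies 19 mm behind it (grip_point_offset is the distance from the TCP to the grasp point, in m); z points along the fingers, x is the direction in which the jaws open and shut, and the axes are right-handed (so a half turn about z gives the same grasp; the last joint's range is limited). The gripper opens to 92 mm and grips with 3 to 60 N. Pads are 19 mm wide; open, the fingers measure 130 mm over their backs; the gripper's body (75 mm by 190 mm) begins 47 mm behind the grasp point.
Start: joints at [-1.332, 0.434, 0.025, 1.573, -0.012, 1.134, -0.075], TCP at [0.21, 0.589, 0.227] pointing down, gripper open.
Joint ranges: [-2.62, 2.62], [-0.44, 2.09], [-1.27, 1.32], [0.08, 2.57], [-1.32, 4.46], [0.12, 2], [-2.74, 2.74]. Speed limits (rad/s): [2.22, 2.22, 3.01, 3.01, 3.14, 3.14, 3.14].

## Interface

Orientations are given as a rotation vector (axis times angle).
In Python, from cell import observe, get_image, camera_model, sign_off, grip_point_offset gives the robot as it stands.
- The arm moves only by the tool play_rows, never from a script. Its argument "rows" is a list of rows, each a list of 7 numbers: the shift along the tool's x, y, z as a fraction of full scale, then the turn, a rotation vector about the tool's x, y, z as a fraction of full scale, then the closure, from -1 (fully open) to 1 (shut). A call has 1 to 5 rows; each row shifts and turns the pose as measured when the row begins, along the tool's axes as they then stand; what a row does not reach is not made up. Full scale, the value 1, is 0.15 m for a shift and 0.5 rad for a turn. A row lasts 1/10 s, in which the tool goes at most 50 mm and 8.59 degrees, less where a joint would pass 70% of its speed; a pose out of reach is approached as far as the arm can. A call with a number of a shift or a turn outside -1 to 1 is refused whole. A call with a gripper value outside its range is refused whole. The fingers move at their own pace and stop on an object; "force" is the grip in N (left out, the last holds). Time passes only in rows, so rows that do not move let the fingers close. It gives the time, the measured TCP pose, the force and the opening at its end, in the units of the state.
- observe(): the state, without advancing time (a new reading comes with each control period).
- get_image(name): name is "scene" or "top"; returns the picture (384x512x3 uint8, blue, green, red); there is no depth.
- camera_model(name): a dict with "K" (3x3 intrinsics, pixels), "R" (3x3) and "t" (3): a world point X has camera coordinates R X + t. Camera axes: x right, y down, z forward; pixel columns grow to the right and rows downward; lengths in m; the calibration is good to about 2 mm. A picture is of the moment at which its call begins. camera_model takes no time and is no camera call.
- sign_off(): hands the job in, once; it reports no verdict.
The state is a dict: "clock": time; "joints": joint angles; "dq": joint speeds; "joint_efforts": joint torques, N m; "position": TCP position; "ee_rot": TCP orientation; "force": force on the tool from outside, world axes, zero at the start; "ft_torque": the same for the moment, N m; "width": opening from 0.0 (shut) to 1.0 (fully open).
Only numpy, scipy, OpenCV 4.12 (cv2) and the standard library are available. Lean on these libraries where they do the work, as an engineer would, in place of code of your own. Each camera call takes 0.05 s, during which the arm holds its last target.

## Working session

There is one attempt and no reset: what is moved stays moved. The work goes in short steps, Python scripts to look and compute and a tool call to move; the robot and the scene stay as the last step left them, time stands still between calls to the robot, and variables do not carry over. Pictures are saved under pics/ and viewed, and the job is handed in when it is done.

Besides the shell and the picture viewer there is one more tool, called after "Call:" as name([rows], argument=value, ...), one row to a line, values as JSON. play_rows: Moves the arm, as the interface text tells. Its arguments: {"type":"object","properties":{"rows":{"type":"array","items":{"type":"array","items":{"type":"number"}}},"force":{"type":"number"}},"required":["rows"]}

```bash
ls; mkdir -p pics
python3 - <<'E'
from cell import *
import cv2,numpy as np
print(observe()); print(grip_point_offset)
for n in("scene","top"):
    cv2.imwrite(f"pics/{n}0.png",get_image(n)); print(camera_model(n))
E
```

```text
pics
{'clock': 0.0, 'joints': array([-1.33158746,  0.43520191,  0.02492065,  1.5740868 , -0.01161419,
        1.13402245, -0.0750842 ]), 'dq': array([ 7.01622951e-04,  8.14718238e-04,  4.27124457e-04, -8.45805089e-05,
       -8.28356307e-04, -8.45959641e-04,  3.75942535e-04]), 'joint_efforts': array([-1.21688154e-03, -6.67844367e+01,  9.84194018e-01, -3.14463794e+01,
       -6.07051374e-02,  4.24821989e-02,  1.85726058e-04]), 'position': array([0.20934256, 0.58834868, 0.22596145]), 'ee_rot': array([ 2.56608609e+00,  1.81068043e+00, -1.91741393e-03]), 'force': array([ 0.23682536, -0.07130334,  0.39110156]), 'ft_torque': array([-0.00311645,  0.0244379 ,  0.01721997]), 'width': 0.9986780284491986}
0.0188
{'K': array([[439.8739602 ,   0.        , 257.35007817],
       [  0.        , 439.8739602 , 182.54338101],
       [  0.        ,   0.        ,   1.        ]]), 'R': array([[ 0.75165418, -0.65947866,  0.01019299],
       [-0.50966227, -0.59056848, -0.62567822],
       [ 0.41864109,  0.46509867, -0.78001466]]), 't': array([-0.45054108,  0.31232093,  1.19970677])}
{'K': array([[431.34195217,   0.        , 255.5610373 ],
       [  0.        , 431.34195217, 185.69316689],
       [  0.        ,   0.        ,   1.        ]]), 'R': array([[-0.0063225 , -0.99997419, -0.00341257],
       [-0.99499694,  0.00663122, -0.09968504],
       [ 0.0997051 ,  0.00276524, -0.99501319]]), 't': array([-0.04113022,  0.58625865,  1.20957655])}
```

View pics/scene0.png

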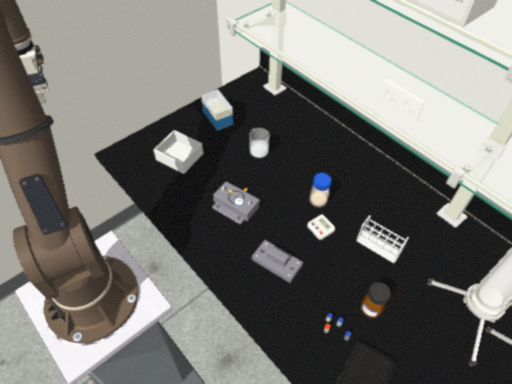

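View pics/top0.png

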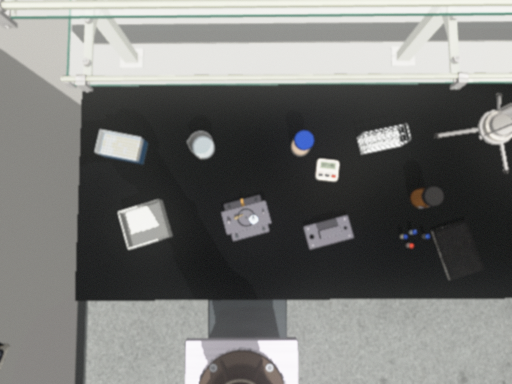

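The scene view shows the lower half at about (236,203) px, the upper half at (277,261), the bin at (178,152), and the beaker, bottle and timer beyond. The top view shows the block at about (247,217), the plate at (329,232) and the bin at (145,224). Next I'll zoom in.

Run:
```python
import cv2,numpy as np
t=cv2.imread("pics/top0.png");s=cv2.imread("pics/scene0.png")
def c(i,x,y,w,h,k): return cv2.resize(i[y:y+h,x:x+w],None,fx=k,fy=k,interpolation=cv2.INTER_CUBIC)
cv2.imwrite("pics/c1.png",c(t,205,185,80,60,10))
cv2.imwrite("pics/c2.png",c(t,290,200,80,60,10))
cv2.imwrite("pics/c3.png",c(s,200,170,80,60,10))
cv2.imwrite("pics/c4.png",c(s,240,230,80,60,10))
```

```text
(no output)
```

View pics/c1.png

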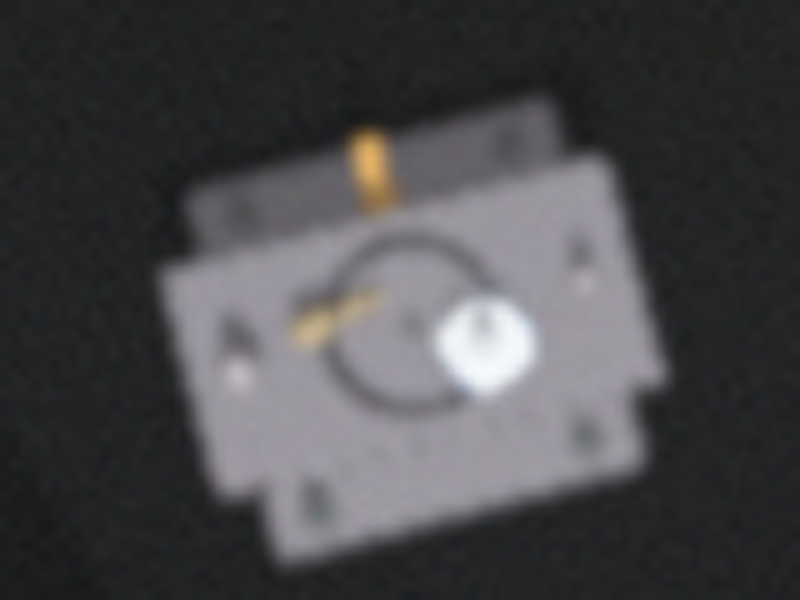

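View pics/c2.png

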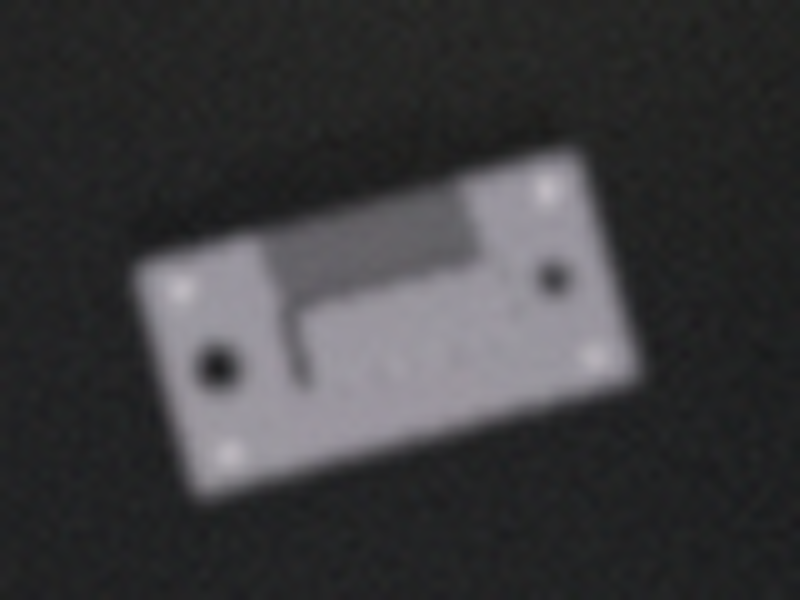

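View pics/c3.png

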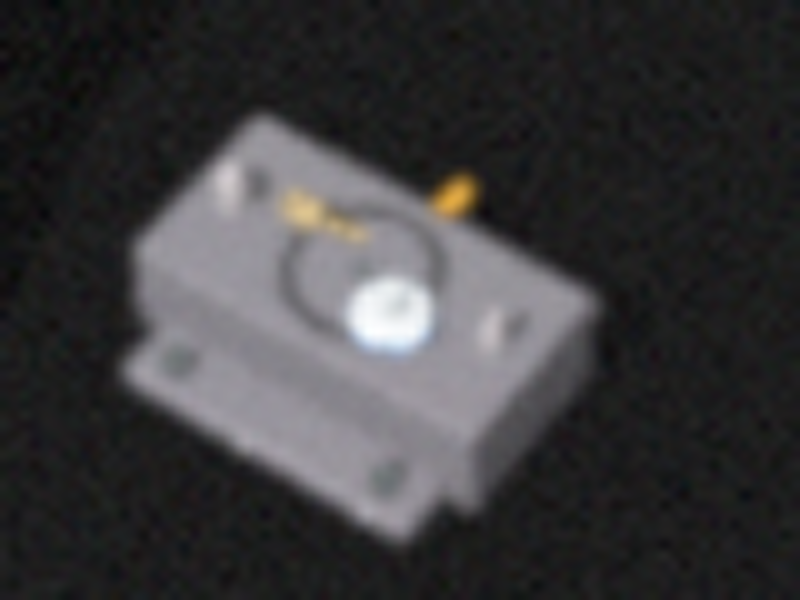

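View pics/c4.png

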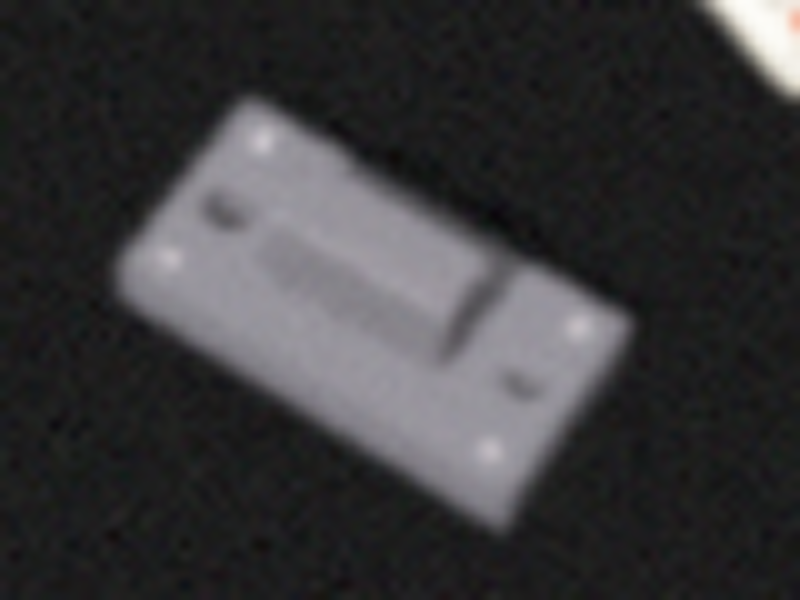

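```bash
cat > h.py <<'E'
from cell import camera_model
import cv2,numpy as np
def ray(n,uv):
    m=camera_model(n);d=m["R"].T@np.linalg.inv(m["K"])@np.r_[uv,1];o=-m["R"].T@m["t"];return o,d
def plane(n,uv,z):
    o,d=ray(n,uv);return o+d*(z-o[2])/d[2]
def tri(a,b):
    ms=[camera_model(n) for n in("top","scene")]
    P=[m["K"]@np.c_[m["R"],m["t"]] for m in ms]
    X=cv2.triangulatePoints(P[0],P[1],np.float64(a).reshape(2,1),np.float64(b).reshape(2,1))[:,0];return X[:3]/X[3]
def blob(g,x,y,r,sign):
    "centroid of bright(+)/dark(-) blob near (x,y)"
    xi,yi=int(round(x)),int(round(y))
    w=g[yi-r:yi+r+1,xi-r:xi+r+1].astype(float)*sign
    b=np.median(w);w=np.clip(w-b-0.3*(w.max()-b),0,None)
    yy,xx=np.mgrid[yi-r:yi+r+1,xi-r:xi+r+1];return np.array([(w*xx).sum(),(w*yy).sum()])/w.sum()
def proj(n,X):
    m=camera_model(n);c=m["K"]@(m["R"]@np.asarray(X)+m["t"]);return c[:2]/c[2]
E
python3 - <<'E'
from h import *
np.set_printoptions(precision=4,suppress=True)
g=cv2.cvtColor(cv2.imread("pics/top0.png"),6);gs=cv2.cvtColor(cv2.imread("pics/scene0.png"),6)
f=lambda x0,y0,p:(x0+(p[0]+.5)/10-.5,y0+(p[1]+.5)/10-.5)
T=lambda p:f(205,185,p);U=lambda p:f(290,200,p);S=lambda p:f(200,170,p);V=lambda p:f(240,230,p)
print("bores")
B=[blob(g,*U(p),3,-1) for p in((218,368),(553,278))]
for b in B:print(b,plane("top",b,.02))
q=[plane("top",b,.02) for b in B];print(np.linalg.norm(q[0]-q[1]),(q[0]+q[1])/2,np.degrees(np.arctan2(*(q[0]-q[1])[[1,0]])))
print("screws")
a=[blob(g,*U(p),2,1) for p in((178,293),(548,190),(230,455),(593,355))]
b=[blob(gs,*V(p),2,1) for p in((170,258),(488,452)  ,(263,142),(578,328))]
# top order: +x+y, +x-y, -x+y, -x-y
b=[b[2],b[3],b[0],b[1]]
t=[plane("top",x,.02) for x in a];print(np.array(t),np.mean(t,0));
s=[plane("scene",x,.02) for x in b];print(np.array(s),np.mean(s,0))
for x,y in zip(a,b):print(tri(x,y))
print("dowels")
d=[blob(g,*T(p),2,1) for p in((238,370),(585,282))];ds=[S((230,170)),S((495,312))]
for x in d:print(x,plane("top",x,.056))
q=[plane("top",b,.056) for b in d];print(np.linalg.norm(q[0]-q[1]),(q[0]+q[1])/2,np.degrees(np.arctan2(*(q[0]-q[1])[[1,0]])))
for x,y in zip(d,ds):print('tri',tri(x,y))
print("face corners top")
c=[plane("top",T(p),.04) for p in((157,266),(610,155),(668,383),(222,497))];print(np.array(c),np.mean(c,0))
c=[plane("scene",S(p),.04) for p in((258,110),(600,300),(465,445),(135,245))];print(np.array(c),np.mean(c,0))
print("ring",plane("top",T((412,323)),.04))
print("filter",plane("top",T((487,345)),.05),plane("scene",S((390,312)),.046))
print("fit head",plane("top",T((312,330)),.0445),plane("top",T((375,300)),.0445),plane("scene",S((300,207)),.0445))
E
```

```text
bores
[311.3244 236.3193] [ 0.4404 -0.2034  0.02  ]
[344.9162 227.3985] [ 0.4652 -0.3     0.02  ]
0.09976421291037428 [ 0.4528 -0.2517  0.02  ] 104.3766439682295
screws
[[ 0.4627 -0.1933  0.02  ]
 [ 0.4904 -0.2989  0.02  ]
 [ 0.4161 -0.2062  0.02  ]
 [ 0.4428 -0.311   0.02  ]] [ 0.453  -0.2523  0.02  ]
[[ 0.4619 -0.1935  0.02  ]
 [ 0.4888 -0.2984  0.02  ]
 [ 0.4159 -0.2053  0.02  ]
 [ 0.4435 -0.3092  0.02  ]] [ 0.4525 -0.2516  0.02  ]
[ 0.4624 -0.1933  0.0191]
[ 0.4898 -0.2985  0.0193]
[ 0.4158 -0.2059  0.0209]
[ 0.4426 -0.3102  0.0227]
dowels
[228.4468 222.3045] [0.4813 0.0312 0.056 ]
[263.0938 213.0625] [ 0.5064 -0.0656  0.056 ]
0.09994502812989876 [ 0.4938 -0.0172  0.056 ] 104.54186855483309
tri [0.4814 0.031  0.0579]
tri [ 0.5066 -0.0658  0.0603]
face corners top
[[ 0.5131  0.0555  0.04  ]
 [ 0.5438 -0.073   0.04  ]
 [ 0.4792 -0.0889  0.04  ]
 [ 0.448   0.037   0.04  ]] [ 0.496  -0.0174  0.04  ]
[[ 0.5115  0.0558  0.04  ]
 [ 0.5443 -0.0725  0.04  ]
 [ 0.4774 -0.0866  0.04  ]
 [ 0.4485  0.0385  0.04  ]] [ 0.4955 -0.0162  0.04  ]
ring [ 0.4966 -0.0167  0.04  ]
filter [ 0.49   -0.0379  0.05  ] [ 0.4895 -0.037   0.046 ]
fit head [0.4947 0.0114 0.0445] [ 0.503  -0.0064  0.0445] [0.4949 0.0137 0.0445]
```

```bash
cat >> h.py <<'E'
from scipy.spatial.transform import Rotation as Ro
def goal(p,yaw,n=5):
    "remaining shift/turn in tool axes, fractions; tool pointing down, tool x at yaw deg (mod 180)"
    from cell import observe
    s=observe();R=Ro.from_rotvec(s["ee_rot"])
    cand=[]
    for k in(0,180):
        a=np.radians(yaw+k);Rt=Ro.from_matrix(np.array([[np.cos(a),np.sin(a),0],[np.sin(a),-np.cos(a),0],[0,0,-1]]).T.T)
        cand.append((R.inv()*Rt).as_rotvec())
    rv=min(cand,key=np.linalg.norm)
    d=np.array(p)-s["position"]
    print("pos",s["position"].round(4),"F",s["force"].round(1),"w",round(s["width"]*92,1),"t",round(s["clock"],2),"J7",s["joints"][6].round(2))
    x=R.as_matrix()[:,0];print("yaw",np.degrees(np.arctan2(x[1],x[0])).round(2),"dist mm",(d*1000).round(1))
    print("shift frac total",(R.inv().apply(d)/.15).round(3),"turn frac total",(rv/.5).round(3))
E
python3 - <<'E'
from h import *
np.set_printoptions(precision=4,suppress=True)
goal([.4898,-.0375,.15],14.4)
im=cv2.imread("pics/top0.png");ims=cv2.imread("pics/scene0.png")
for n,i,(x0,y0,x1,y1) in(("top",im,(230,208,246,222)),("scene",ims,(224,186,240,197))):
    c=i[y0:y1,x0:x1].astype(float);w=np.clip(c[...,2]-c[...,0]-20,0,None)
    yy,xx=np.nonzero(w);P=np.array([plane(n,(x0+a,y0+b),.0445)[:2] for a,b in zip(xx,yy)]);ww=w[yy,xx]
    m=np.average(P,0,ww);C=np.cov(P.T,aweights=ww);e,v=np.linalg.eigh(C)
    print(n,w.max(),len(P),m,np.degrees(np.arctan2(v[1,1],v[0,1])),np.sqrt(e)); pr=(P-m)@v[:,1];print(pr.min(),pr.max())
for n,i,c in(("top",im,(253.2,219)),("scene",ims,(238.5,200.7))):
    hsv=cv2.cvtColor(i,40);m=(i.min(2)>190).astype(np.uint8)
    N,l,s,ce=cv2.connectedComponentsWithStats(m);
    for k in range(1,N):
        if np.hypot(*(ce[k]-c))<5:print(n,s[k],ce[k],plane(n,ce[k],.046))
E
```

```text
pos [0.2094 0.5884 0.226 ] F [ 0.8 -0.2  0.8] w 92.1 t 0.1 J7 -0.08
yaw 70.41 dist mm [ 280.4 -625.9  -76. ]
shift frac total [-3.304  3.16   0.512] turn frac total [0.002 0.002 1.955]
top 33.0 25 [0.4971 0.0077] 116.68344270853763 [0.002  0.0064]
-0.015828091854472627 0.009317345666743625
scene 56.0 25 [0.4964 0.0082] 108.91244898845899 [0.0028 0.0074]
-0.017465099412900212 0.012499029854743708
top [249 215  10   9  65] [253.2923 219.1385] [ 0.4899 -0.038   0.046 ]
scene [235 198   8   7  46] [238.5   200.913] [ 0.4889 -0.0374  0.046 ]
```

Call:
play_rows([
  [-0.23, 0.22, 0.02, 0, 0, 0, -1],
  [-0.23, 0.22, 0.02, 0, 0, 0, -1],
  [-0.23, 0.22, 0.02, 0, 0, 0, -1],
  [-0.23, 0.22, 0.02, 0, 0, 0, -1],
  [-0.23, 0.22, 0.02, 0, 0, 0, -1],
], force=15)

```text
clock: 0.6
position: [0.305, 0.3693, 0.2077]
ee_rot: [-2.555, -1.825, 0.006]
force: [1.8, 0.2, 0.2]
width: 1.002
```

Call:
play_rows([
  [-0.23, 0.22, 0.02, 0, 0, 0, -0.3],
  [-0.23, 0.22, 0.02, 0, 0, 0, 0],
  [-0.23, 0.22, 0.02, 0, 0, 0, 0],
  [-0.23, 0.22, 0.02, 0, 0, 0, 0],
  [-0.23, 0.22, 0.02, 0, 0, 0, 0],
])

```text
clock: 1.1
position: [0.4066, 0.1426, 0.1918]
ee_rot: [-2.554, -1.826, 0.005]
force: [1.1, 1.4, 0.2]
width: 0.614
```

```bash
python3 -c "
from h import *
goal([.4898,-.0375,.12],14.4)"
```

```text
pos [0.4066 0.1426 0.1918] F [1.1 1.4 0.2] w 56.5 t 1.1 J7 0.84
yaw 71.13 dist mm [  83.2 -180.1  -71.8]
shift frac total [-0.956  0.915  0.477] turn frac total [-0.004  0.007  1.98 ]
```

Call:
play_rows([
  [0, 0, 0, 0, 0, 0.29, 0],
  [0, 0, 0, 0, 0, 0.29, 0],
  [0, 0, 0, 0, 0, 0.29, 0],
  [0, 0, 0, 0, 0, 0.29, 0],
  [0, 0, 0, 0, 0, 0.29, 0],
])

```text
clock: 1.6
position: [0.4083, 0.1322, 0.1908]
ee_rot: [3.045, 0.763, -0.01]
force: [0.3, 0.1, -0.2]
width: 0.498
```

```bash
python3 -c "
from h import *
goal([.4898,-.0375,.10],14.4)"
```

```text
pos [0.4083 0.1322 0.1908] F [ 0.3  0.1 -0.2] w 45.8 t 1.6 J7 0.13
yaw 28.15 dist mm [  81.5 -169.7  -90.8]
shift frac total [-0.051  1.253  0.607] turn frac total [0.004 0.013 0.48 ]
```

Call:
play_rows([
  [0, 0, 0, 0, 0, 0.24, 0],
  [0, 0, 0, 0, 0, 0.25, 0],
  [0.04, 0.3, 0.1, 0, 0, 0, 0],
  [0.06, 0.3, 0.1, 0, 0, 0, 0],
  [0.06, 0.3, 0.1, 0, 0, 0, 0],
])

```text
clock: 2.1
position: [0.4631, 0.0104, 0.1455]
ee_rot: [3.119, 0.375, -0.005]
force: [0.5, 0.9, -0.0]
width: 0.499
```

```bash
python3 -c "
from h import *
goal([.4898,-.0375,.10],14.4)"
```

```text
pos [0.4631 0.0104 0.1455] F [ 0.5  0.9 -0. ] w 45.9 t 2.1 J7 0.29
yaw 13.71 dist mm [ 26.7 -47.9 -45.5]
shift frac total [0.098 0.353 0.303] turn frac total [-0.001  0.006 -0.024]
```

Call:
play_rows([
  [0.05, 0.18, 0.14, 0, 0, 0, 0],
  [0.04, 0.12, 0.14, 0, 0, -0.02, 0],
  [0, 0, 0, 0, 0, 0, 0],
])

```text
clock: 2.4
position: [0.4882, -0.0386, 0.1005]
ee_rot: [3.115, 0.379, -0.006]
force: [-0.1, -0.2, 0.4]
width: 0.496
```

```bash
python3 -c "
from h import *
goal([.4898,-.0375,.0425],14.4)"
```

```text
pos [ 0.4882 -0.0386  0.1005] F [-0.1 -0.2  0.4] w 45.6 t 2.4 J7 0.46
yaw 13.86 dist mm [  1.6   1.1 -58. ]
shift frac total [ 0.014 -0.006  0.387] turn frac total [ 0.006  0.008 -0.019]
```

Call:
play_rows([
  [0.01, 0, 0.15, 0, 0, -0.02, 0],
  [0, 0, 0.15, 0, 0, 0, 0],
  [0, 0, 0.06, 0, 0, 0, 0],
  [0, 0, 0, 0, 0, 0, 0],
])

```text
clock: 2.8
position: [0.4892, -0.0371, 0.0457]
ee_rot: [3.114, 0.393, -0.007]
force: [0.4, 0.1, -0.2]
width: 0.499
```

```bash
python3 -c "
from h import *
goal([.4898,-.0375,.0425],14.4)
from cell import get_image
cv2.imwrite('pics/t1.png',np.hstack([cv2.resize(get_image('top')[180:260,200:300],None,fx=4,fy=4,interpolation=2),cv2.resize(get_image('scene')[150:230,190:290],None,fx=4,fy=4,interpolation=2)]))"
```

```text
pos [ 0.4892 -0.0371  0.0457] F [ 0.4  0.1 -0.2] w 46.0 t 2.8 J7 0.52
yaw 14.4 dist mm [ 0.6 -0.4 -3.2]
shift frac total [0.003 0.003 0.022] turn frac total [ 0.004  0.01  -0.   ]
```

View pics/t1.png

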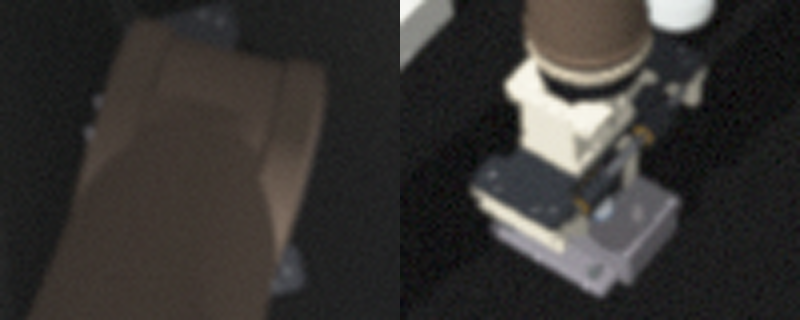

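The scene crop shows the filter (white, about (600,210) in the crop) between the open fingers just over the face. I'll go down the last bit and close.

Call:
play_rows([
  [0, 0, 0.02, 0, 0, 0, 0],
  [0, 0, 0, 0, 0, 0, 0.5],
  [0, 0, 0, 0, 0, 0, 1],
  [0, 0, 0, 0, 0, 0, 1],
  [0, 0, 0, 0, 0, 0, 1],
], force=15)

```text
clock: 3.4
position: [0.4919, -0.0364, 0.0467]
ee_rot: [3.114, 0.395, 0.004]
force: [-1.1, 0.2, 5.5]
width: 0.207
```

Call:
play_rows([
  [0, 0, 0, 0, 0, 0, 1],
  [0, 0, -0.05, 0, 0, 0, 1],
  [0, 0, -0.2, 0, 0, 0, 1],
  [0, 0, -0.2, 0, 0, 0, 1],
  [0, 0, -0.2, 0, 0, 0, 1],
])

```text
clock: 3.9
position: [0.4889, -0.0367, 0.1454]
ee_rot: [3.114, 0.393, -0.008]
force: [0.6, 0.6, 0.2]
width: 0.005
```

```bash
python3 -c "
from h import *
im=cv2.imread('pics/top0.png')
m=(im[190:260,105:185].min(2)>150).astype('uint8')
# bin from top: outer rim at z=.05
c=max(cv2.findContours(m,0,2)[0],key=cv2.contourArea)+[105,190];r=cv2.minAreaRect(c);print(r,plane('top',r[0],.05))
for p in cv2.boxPoints(r):print(plane('top',p,.05))
goal([.49,.23,.15],14.4)
cv2.imwrite('pics/bin.png',cv2.resize(im[190:260,105:185],None,fx=8,fy=8,interpolation=2))
from cell import get_image
cv2.imwrite('pics/t2.png',cv2.resize(get_image('scene')[100:250,140:340],None,fx=4,fy=4,interpolation=2))"
```

```text
((142.36961364746094, 224.26718139648438), (40.31999969482422, 42.720001220703125), 73.73979187011719) [0.47742635 0.27273503 0.05      ]
[0.51533286 0.34703143 0.05      ]
[0.54826019 0.23224577 0.05      ]
[0.43976825 0.1989255  0.05      ]
[0.40739825 0.31276374 0.05      ]
pos [ 0.4889 -0.0367  0.1454] F [0.6 0.6 0.2] w 0.5 t 3.9 J7 0.42
yaw 14.39 dist mm [  1.1 266.7   4.6]
shift frac total [ 0.449 -1.721 -0.036] turn frac total [ 0.003  0.011 -0.   ]
```

View pics/t2.png

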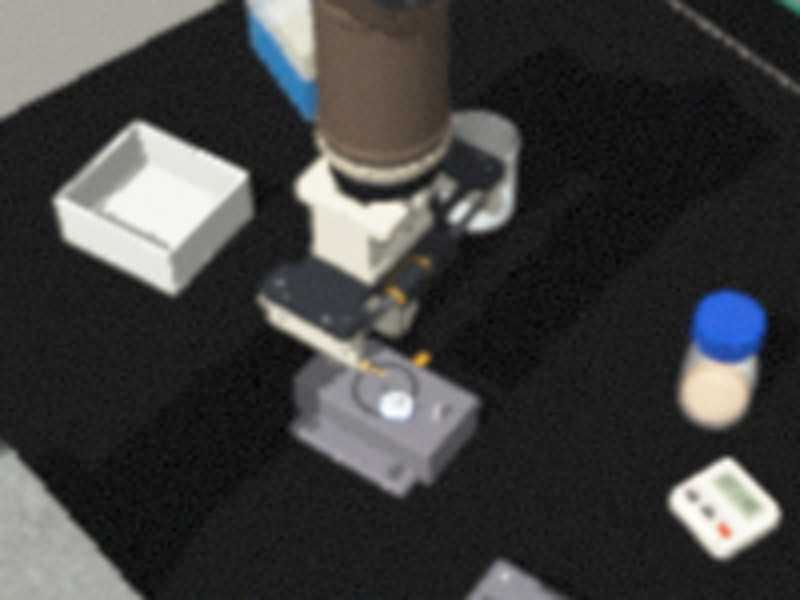

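View pics/bin.png

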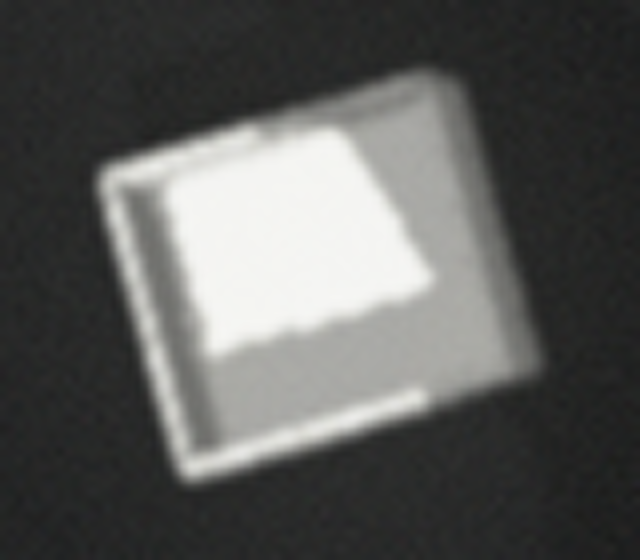

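The filter slipped: the scene view shows it still on the face at about (239,201) px. The fingers were at z 46.7 mm, above the 6 mm rim. I'll retry lower and check the height before closing.

Call:
play_rows([
  [0.01, 0, 0.05, 0, 0, 0, 0],
  [0, 0, 0.15, 0, 0, 0, 0],
  [0, 0, 0.15, 0, 0, 0, 0],
  [0, 0, 0.15, 0, 0, 0, 0],
  [0, 0, 0.1, 0, 0, 0, 0],
])

```text
clock: 4.45
position: [0.496, -0.0365, 0.0595]
ee_rot: [3.115, 0.393, 0.015]
force: [-0.3, -0.1, -0.4]
width: 0.39
```

```bash
python3 -c "
from h import *
goal([.4894,-.0375,.0415],14.4)"
```

```text
pos [ 0.496  -0.0365  0.0595] F [-0.3 -0.1 -0.4] w 35.9 t 4.45 J7 0.52
yaw 14.38 dist mm [ -6.6  -1.  -18. ]
shift frac total [-0.046 -0.005  0.119] turn frac total [ 0.007 -0.018 -0.001]
```

Call:
play_rows([
  [-0.04, 0, 0.0, 0, -0.015, 0, 0],
  [0, 0, 0, 0, 0, 0, 0],
  [0, 0, 0, 0, 0, 0, 0],
])

```text
clock: 4.75
position: [0.4871, -0.0386, 0.0568]
ee_rot: [3.114, 0.391, -0.008]
force: [0.5, -0.0, 0.1]
width: 0.498
```

```bash
python3 -c "
from h import *
goal([.4894,-.0375,.0415],14.4)"
```

```text
pos [ 0.4871 -0.0386  0.0568] F [ 0.5 -0.   0.1] w 45.8 t 4.75 J7 0.52
yaw 14.33 dist mm [  2.3   1.1 -15.3]
shift frac total [ 0.017 -0.004  0.102] turn frac total [ 0.006  0.011 -0.003]
```

Call:
play_rows([
  [0.015, -0.005, 0.05, 0, 0.005, 0, 0],
  [0, 0, 0.03, 0, 0, 0, 0],
  [0, 0, 0.02, 0, 0, 0, 0],
  [0, 0, 0, 0, 0, 0, 0],
])

```text
clock: 5.15
position: [0.4907, -0.037, 0.0422]
ee_rot: [3.114, 0.392, 0.002]
force: [-0.5, -0.7, 0.4]
width: 0.499
```

```bash
python3 -c "
from h import *
goal([.4894,-.0375,.0415],14.4)"
```

```text
pos [ 0.4907 -0.037   0.0422] F [-0.5 -0.7  0.4] w 45.9 t 5.15 J7 0.53
yaw 14.35 dist mm [-1.3 -0.5 -0.7]
shift frac total [-0.009  0.001  0.005] turn frac total [ 0.006 -0.002 -0.002]
```

Call:
play_rows([
  [0, 0, 0.005, 0, 0, 0, 0.3],
  [0, 0, 0, 0, 0, 0, 0.5],
  [0, 0, 0, 0, 0, 0, 1],
  [0, 0, 0, 0, 0, 0, 1],
  [0, 0, 0, 0, 0, 0, 1],
], force=12)

```text
clock: 5.65
position: [0.491, -0.037, 0.0418]
ee_rot: [3.114, 0.392, 0.003]
force: [-0.1, 0.2, 0.6]
width: 0.261
```

```bash
python3 -c "
from h import *
goal([.4894,-.0375,.0415],14.4)"
```

```text
pos [ 0.491  -0.037   0.0418] F [-0.1  0.2  0.6] w 24.0 t 5.65 J7 0.53
yaw 14.35 dist mm [-1.6 -0.5 -0.3]
shift frac total [-0.011  0.     0.002] turn frac total [ 0.006 -0.003 -0.002]
```

Call:
play_rows([
  [0, 0, 0, 0, 0, 0, 1],
  [0, 0, -0.05, 0, 0, 0, 1],
  [0, 0, -0.15, 0, 0, 0, 1],
  [0, 0, -0.2, 0, 0, 0, 1],
  [0, 0, -0.2, 0, 0, 0, 1],
])

```text
clock: 6.15
position: [0.4879, -0.0371, 0.1324]
ee_rot: [3.114, 0.391, -0.01]
force: [0.5, 0.3, 0.3]
width: 0.258
```

```bash
python3 -c "
from h import *
goal([.478,.272,.13],14.4)
from cell import get_image
cv2.imwrite('pics/t3.png',cv2.resize(get_image('scene')[100:250,140:340],None,fx=4,fy=4,interpolation=2))"
```

```text
pos [ 0.4879 -0.0371  0.1324] F [0.5 0.3 0.3] w 23.8 t 6.15 J7 0.44
yaw 14.3 dist mm [ -9.9 309.1  -2.4]
shift frac total [ 0.445 -2.013  0.008] turn frac total [ 0.005  0.013 -0.004]
```

View pics/t3.png

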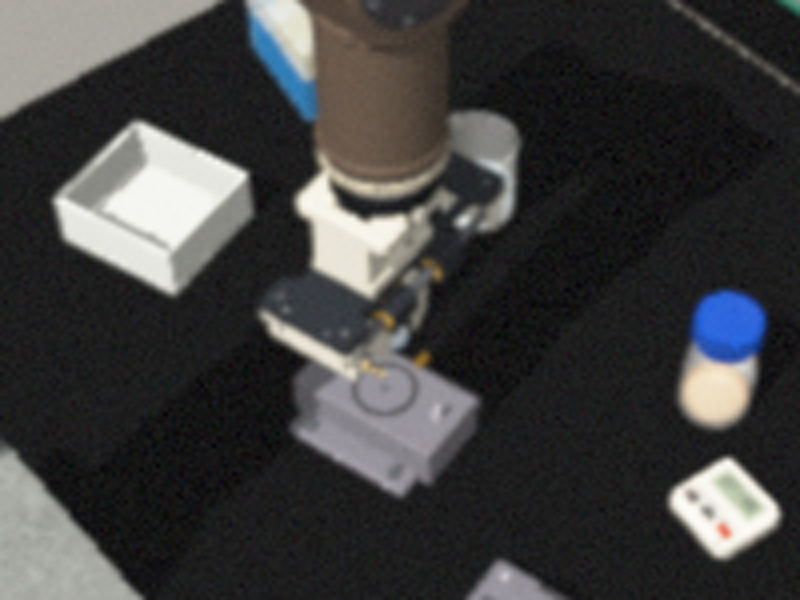

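The filter is off the face and in the fingers, at about (400,335) in the crop. On to the bin.

Call:
play_rows([
  [0.06, -0.29, 0, 0, 0, 0, 1],
  [0.06, -0.29, 0, 0, 0, 0, 1],
  [0.06, -0.29, 0, 0, 0, 0, 1],
  [0.06, -0.29, 0, 0, 0, 0, 1],
  [0.06, -0.29, 0, 0, 0, 0, 1],
])

```text
clock: 6.7
position: [0.4849, 0.1834, 0.142]
ee_rot: [3.116, 0.364, 0.017]
force: [1.4, 0.4, -0.2]
width: 0.258
```

```bash
python3 -c "
from h import *
goal([.478,.272,.07],14.4)"
```

```text
pos [0.4849 0.1834 0.142 ] F [ 1.4  0.4 -0.2] w 23.7 t 6.7 J7 -0.03
yaw 13.32 dist mm [ -6.9  88.6 -72. ]
shift frac total [ 0.086 -0.588  0.478] turn frac total [ 0.011 -0.02  -0.038]
```

Call:
play_rows([
  [0.05, -0.28, 0.05, 0, -0.02, -0.03, 1],
  [0.03, -0.28, 0.05, 0, 0, 0, 1],
  [0, 0, 0.1, 0, 0, 0, 1],
  [0, 0, 0.1, 0, 0, 0, 1],
  [0, 0, 0.0, 0, 0, 0, 1],
])

```text
clock: 7.2
position: [0.4746, 0.2819, 0.0976]
ee_rot: [3.114, 0.408, 0.006]
force: [-0.9, -0.5, 0.3]
width: 0.262
```

```bash
python3 -c "
from h import *
goal([.478,.272,.04],14.4)"
```

```text
pos [0.4746 0.2819 0.0976] F [-0.9 -0.5  0.3] w 24.1 t 7.2 J7 -0.14
yaw 14.94 dist mm [  3.4  -9.9 -57.6]
shift frac total [0.004 0.069 0.384] turn frac total [ 0.002 -0.008  0.019]
```

Call:
play_rows([
  [0, 0.06, 0.1, 0, 0, 0.02, 1],
  [0, 0, 0.15, 0, 0, 0, 1],
  [0, 0, 0.1, 0, 0, 0, 1],
  [0, 0, 0, 0, 0, 0, 0.2],
  [0, 0, 0, 0, 0, 0, 0.15],
])

```text
clock: 7.7
position: [0.4797, 0.2721, 0.0482]
ee_rot: [-3.117, -0.388, -0.013]
force: [-0.2, -0.6, 0.4]
width: 0.386
```

Call:
play_rows([
  [0, 0, 0, 0, 0, 0, 0.15],
  [0, 0, -0.15, 0, 0, 0, 0.15],
  [0, 0, -0.28, 0, 0, 0, 0.15],
  [0, 0, -0.28, 0, 0, 0, 0.15],
  [-0.05, 0.25, 0, 0, 0, 0, 0.3],
])

```text
clock: 8.2
position: [0.4817, 0.238, 0.1627]
ee_rot: [-3.112, -0.397, -0.019]
force: [1.1, -0.7, -0.7]
width: 0.378
```

```bash
python3 -c "
from h import *
goal([.4952,.0117,.10],24)
from cell import get_image
cv2.imwrite('pics/t4.png',cv2.resize(get_image('scene')[100:250,140:340],None,fx=4,fy=4,interpolation=2))"
```

```text
pos [0.4817 0.238  0.1627] F [ 1.1 -0.7 -0.7] w 34.8 t 8.2 J7 -0.11
yaw 14.52 dist mm [  13.5 -226.3  -62.7]
shift frac total [-0.297  1.484  0.411] turn frac total [-0.003 -0.025 -0.331]
```

View pics/t4.png

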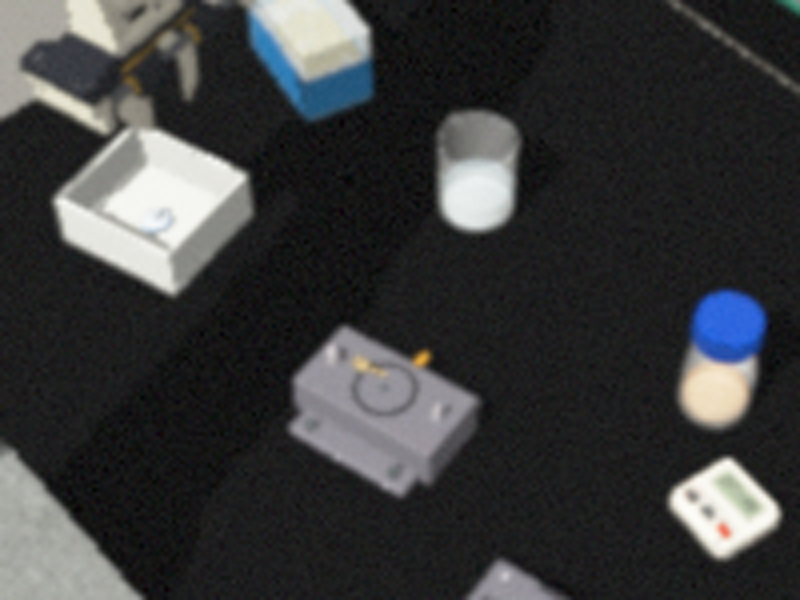

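The filter is in the bin, at about (157,220) in the crop. The fitting is still at about (367,366). Next, the fitting.

Call:
play_rows([
  [-0.06, 0.29, 0.02, 0, 0, 0, 0.3],
  [-0.06, 0.29, 0.02, 0, 0, 0, 0.3],
  [-0.06, 0.29, 0.02, 0, 0, 0, 0.3],
  [0, 0, 0, 0, 0, -0.17, 0.3],
  [0, 0, 0, 0, 0, -0.16, 0.3],
])

```text
clock: 8.75
position: [0.4886, 0.0862, 0.1573]
ee_rot: [3.075, 0.637, 0.027]
force: [0.9, 0.4, -0.5]
width: 0.35
```

```bash
python3 -c "
from h import *
goal([.4952,.0117,.08],24)"
```

```text
pos [0.4886 0.0862 0.1573] F [ 0.9  0.4 -0.5] w 32.2 t 8.75 J7 0.3
yaw 23.39 dist mm [  6.6 -74.5 -77.3]
shift frac total [-0.166  0.471  0.514] turn frac total [ 0.009 -0.033 -0.021]
```

Call:
play_rows([
  [-0.08, 0.23, 0.15, 0, -0.03, -0.02, 0.3],
  [-0.08, 0.23, 0.15, 0, 0, 0, 0.3],
  [0, 0, 0.15, 0, 0, 0, 0.3],
  [0, 0, 0, 0, 0, 0, 0.3],
])

```text
clock: 9.15
position: [0.4975, 0.0098, 0.0921]
ee_rot: [3.069, 0.654, 0.016]
force: [-1.0, 0.6, 0.2]
width: 0.349
```

```bash
python3 -c "
from h import *
goal([.4952,.0117,.0415],24)
from cell import get_image
cv2.imwrite('pics/t5.png',cv2.resize(get_image('scene')[150:230,190:290],None,fx=7,fy=7,interpolation=2))"
```

```text
pos [0.4975 0.0098 0.0921] F [-1.   0.6  0.2] w 32.1 t 9.15 J7 0.54
yaw 24.05 dist mm [ -2.3   1.9 -50.6]
shift frac total [-0.012 -0.019  0.337] turn frac total [ 0.011 -0.018  0.002]
```

View pics/t5.png

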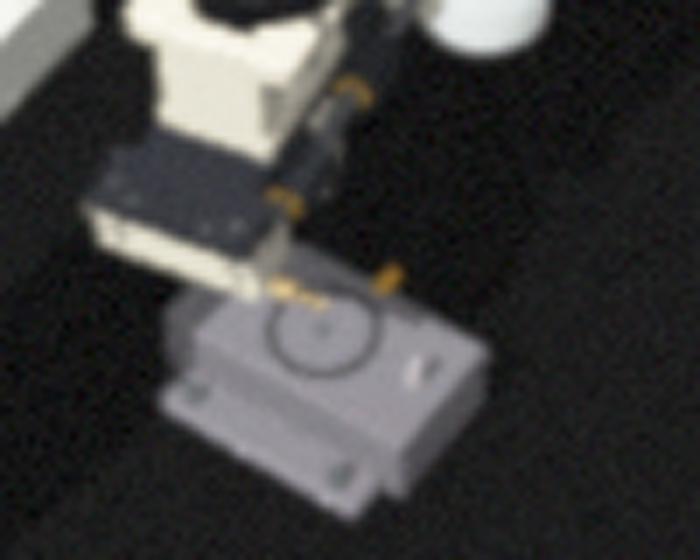

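The fitting's tail shows at about (315,300) in the crop, with its head just behind the finger at (285,288), as planned. I'll lower.

Call:
play_rows([
  [-0.01, -0.02, 0.12, 0, -0.01, 0, 0.3],
  [0, 0, 0.12, 0, 0, 0, 0.3],
  [0, 0, 0.05, 0, 0, 0, 0.3],
  [0, 0, 0, 0, 0, 0, 0.3],
])

```text
clock: 9.6
position: [0.4998, 0.014, 0.0545]
ee_rot: [3.068, 0.656, 0.023]
force: [0.2, 0.1, -0.7]
width: 0.349
```

```bash
python3 -c "
from h import *
goal([.4952,.0117,.0415],24)"
```

```text
pos [0.4998 0.014  0.0545] F [ 0.2  0.1 -0.7] w 32.1 t 9.6 J7 0.57
yaw 24.16 dist mm [ -4.6  -2.3 -13. ]
shift frac total [-0.036  0.001  0.086] turn frac total [ 0.014 -0.027  0.005]
```

Call:
play_rows([
  [-0.035, 0, 0.02, 0.01, -0.03, 0, 0.3],
  [0, 0, 0.02, 0, 0, 0, 0.3],
  [0, 0, 0.02, 0, 0, 0, 0.3],
  [0, 0, 0, 0, 0, 0, 0.3],
])

```text
clock: 10.0
position: [0.4965, 0.0126, 0.0477]
ee_rot: [3.07, 0.659, 0.002]
force: [0.4, 0.3, 0.5]
width: 0.35
```

```bash
python3 -c "
from h import *
goal([.4952,.0117,.0415],24)"
```

```text
pos [0.4965 0.0126 0.0477] F [0.4 0.3 0.5] w 32.2 t 10.0 J7 0.58
yaw 24.22 dist mm [-1.3 -0.9 -6.2]
shift frac total [-0.011  0.002  0.041] turn frac total [ 0.004 -0.002  0.008]
```

Call:
play_rows([
  [-0.01, 0, 0.03, 0, 0, 0, 0.3],
  [0, 0, 0.02, 0, 0, 0, 0.3],
  [0, 0, 0.005, 0, 0, 0, 0.3],
  [0, 0, 0, 0, 0, 0, 0.3],
])

```text
clock: 10.4
position: [0.4954, 0.012, 0.0404]
ee_rot: [3.071, 0.658, 0.004]
force: [-0.4, 0.2, 0.2]
width: 0.35
```

```bash
python3 -c "
from h import *
goal([.4952,.0117,.0415],24)"
```

```text
pos [0.4954 0.012  0.0404] F [-0.4  0.2  0.2] w 32.2 t 10.4 J7 0.59
yaw 24.2 dist mm [-0.2 -0.3  1.1]
shift frac total [-0.002  0.001 -0.007] turn frac total [ 0.003 -0.005  0.007]
```

Call:
play_rows([
  [0, 0, -0.006, 0, 0, 0, 0.6],
  [0, 0, 0, 0, 0, 0, 1],
  [0, 0, 0, 0, 0, 0, 1],
  [0, 0, 0, 0, 0, 0, 1],
  [0, 0, 0, 0, 0, 0, 1],
], force=12)

```text
clock: 10.9
position: [0.4953, 0.0119, 0.0409]
ee_rot: [3.071, 0.658, 0.004]
force: [-0.3, 0.4, 2.9]
width: 0.092
```

Call:
play_rows([
  [0, 0, -0.05, 0, 0, 0, 1],
  [0, 0, -0.15, 0, 0, 0, 1],
  [0, 0, -0.2, 0, 0, 0, 1],
  [0, 0, -0.2, 0, 0, 0, 1],
])

```text
clock: 11.3
position: [0.4919, 0.0113, 0.131]
ee_rot: [3.071, 0.657, -0.01]
force: [0.4, 0.2, -0.3]
width: 0.092
```

```bash
python3 -c "
from h import *
goal([.478,.272,.13],14.4)
from cell import get_image
cv2.imwrite('pics/t6.png',cv2.resize(get_image('scene')[100:250,140:340],None,fx=4,fy=4,interpolation=2))"
```

```text
pos [0.4919 0.0113 0.131 ] F [ 0.4  0.2 -0.3] w 8.5 t 11.3 J7 0.5
yaw 24.15 dist mm [-13.9 260.7  -1. ]
shift frac total [ 0.627 -1.624  0.003] turn frac total [0.001 0.013 0.34 ]
```

View pics/t6.png

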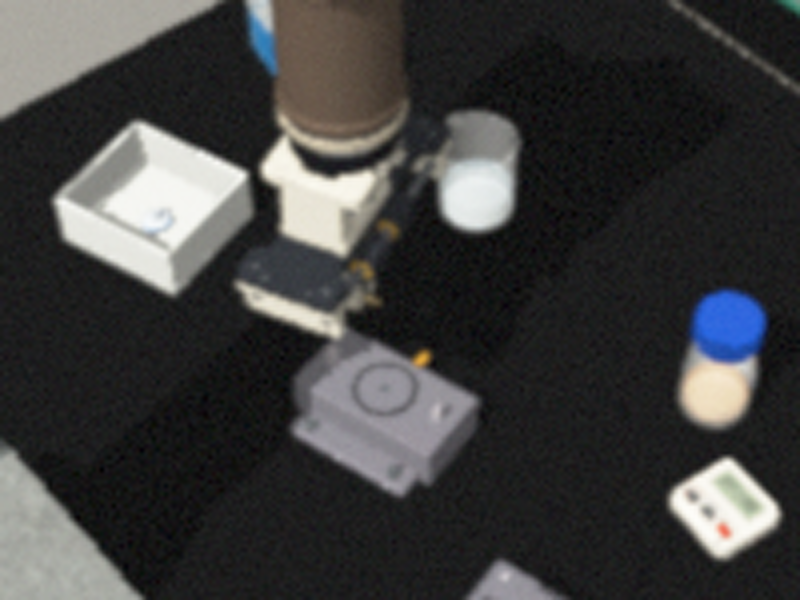

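The fitting is held: its tail shows at (375,298), the width is 8.5 mm and the face is clear. On to the bin.

Call:
play_rows([
  [0.1, -0.28, 0, 0, 0, 0, 1],
  [0.11, -0.28, 0, 0, 0, 0, 1],
  [0.11, -0.28, 0, 0, 0, 0, 1],
  [0.11, -0.28, 0.03, 0, 0, 0, 1],
  [0.11, -0.28, 0.03, 0, 0, 0, 1],
])

```text
clock: 11.85
position: [0.4876, 0.2353, 0.1321]
ee_rot: [3.075, 0.63, 0.016]
force: [1.0, 0.2, -0.7]
width: 0.095
```

```bash
python3 -c "
from h import *
goal([.478,.272,.05],14.4)"
```

```text
pos [0.4876 0.2353 0.1321] F [ 1.   0.2 -0.7] w 8.8 t 11.85 J7 0.06
yaw 23.17 dist mm [ -9.6  36.7 -82.1]
shift frac total [ 0.032 -0.253  0.546] turn frac total [ 0.007 -0.019  0.306]
```

Call:
play_rows([
  [0.03, -0.2, 0.08, 0, -0.02, 0, 1],
  [0, 0, 0.0, 0, 0, 0.15, 1],
  [0, 0, 0.1, 0, 0, 0.15, 1],
  [0, 0, 0.15, 0, 0, 0, 1],
  [0, 0, 0, 0, 0, 0, 1],
])

```text
clock: 12.35
position: [0.4775, 0.2769, 0.0821]
ee_rot: [3.114, 0.411, 0.003]
force: [-0.1, 0.0, -0.0]
width: 0.093
```

```bash
python3 -c "
from h import *
goal([.478,.272,.045],14.4)"
```

```text
pos [0.4775 0.2769 0.0821] F [-0.1  0.  -0. ] w 8.5 t 12.35 J7 -0.1
yaw 15.04 dist mm [  0.5  -4.9 -37.1]
shift frac total [-0.006  0.032  0.247] turn frac total [ 0.001 -0.004  0.022]
```

Call:
play_rows([
  [0, 0.02, 0.12, 0, 0, 0.02, 1],
  [0, 0, 0.12, 0, 0, 0, 1],
  [0, 0, 0, 0, 0, 0, 0.5],
  [0, 0, 0, 0, 0, 0, 0.4],
  [0, 0, 0, 0, 0, 0, 0.4],
])

```text
clock: 12.85
position: [0.4805, 0.2743, 0.0501]
ee_rot: [-3.115, -0.395, -0.008]
force: [0.1, 0.0, 0.3]
width: 0.282
```

Call:
play_rows([
  [0, 0, -0.1, 0, 0, 0, 0.4],
  [0, 0, -0.28, 0, 0, 0, 0.4],
  [0, 0, -0.28, 0, 0, 0, 0.3],
  [-0.07, 0.28, 0, 0, 0, 0, 0.1],
  [-0.07, 0.28, 0, 0, 0, 0, 0],
])

```text
clock: 13.35
position: [0.4823, 0.1926, 0.1578]
ee_rot: [-3.109, -0.41, -0.018]
force: [-0.0, -1.8, 0.4]
width: 0.471
```

```bash
python3 -c "
from h import *
goal([.4527,-.2518,.15],14.4)
from cell import get_image
i=get_image('scene');cv2.imwrite('pics/s7.png',i);cv2.imwrite('pics/t7.png',cv2.resize(i[100:250,140:340],None,fx=4,fy=4,interpolation=2))"
```

```text
pos [0.4823 0.1926 0.1578] F [-0.  -1.8  0.4] w 43.3 t 13.35 J7 -0.01
yaw 15.01 dist mm [ -29.6 -444.4   -7.8]
shift frac total [-0.958  2.811  0.029] turn frac total [-0.008 -0.025  0.021]
```

View pics/t7.png

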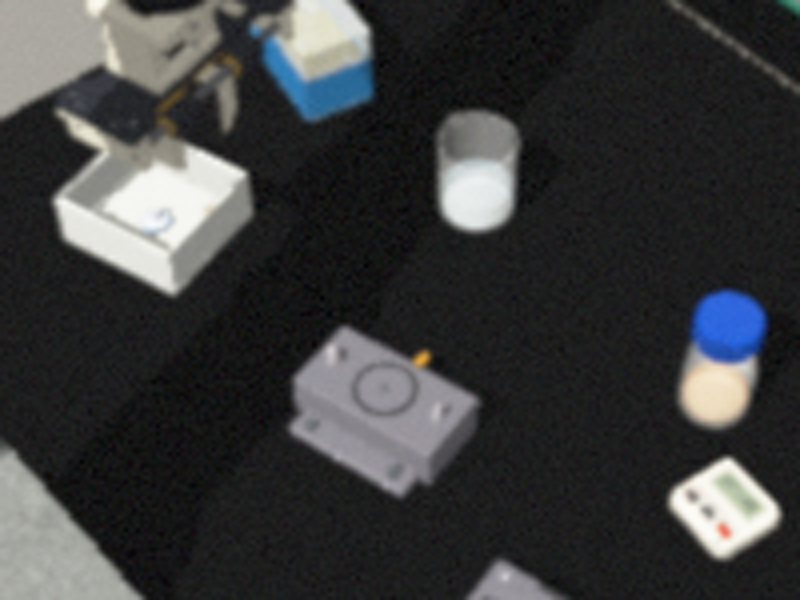

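The fitting is in the bin (yellow at about (207,210)), the filter beside it, and the face is bare. Now the upper half.

Call:
play_rows([
  [-0.1, 0.29, 0, 0, -0.02, 0.02, 0],
  [-0.1, 0.29, 0, 0, 0, 0, 0],
  [-0.1, 0.29, 0, 0, 0, 0, 0],
  [-0.1, 0.29, 0, 0, 0, 0, 0],
  [-0.1, 0.29, 0, 0, 0, 0, 0],
])

```text
clock: 13.9
position: [0.466, -0.0433, 0.1629]
ee_rot: [-3.11, -0.391, -0.02]
force: [0.6, 0.3, 0.2]
width: 0.501
```

Call:
play_rows([
  [-0.1, 0.29, 0, 0, 0, 0, 0],
  [-0.1, 0.29, 0, 0, 0, 0, 0],
  [-0.1, 0.29, 0, 0, 0, 0, 0],
  [-0.05, 0.15, 0, 0, 0, 0, 0],
  [0, 0, 0, 0, 0, 0, 0],
])

```text
clock: 14.4
position: [0.4516, -0.2186, 0.1675]
ee_rot: [-3.116, -0.376, -0.036]
force: [0.6, 0.9, -0.3]
width: 0.493
```

```bash
python3 -c "
from h import *
goal([.4527,-.2518,.08],14.4)"
```

```text
pos [ 0.4516 -0.2186  0.1675] F [ 0.6  0.9 -0.3] w 45.3 t 14.4 J7 0.86
yaw 13.75 dist mm [  1.1 -33.2 -87.5]
shift frac total [-0.059  0.217  0.582] turn frac total [-0.001 -0.046 -0.023]
```

Call:
play_rows([
  [-0.04, 0.17, 0.05, 0, -0.045, -0.02, 0],
  [0, 0, 0.15, 0, 0, 0, 0],
  [0, 0, 0.15, 0, 0, 0, 0],
  [0, 0, 0.1, 0, 0, 0, 0],
  [0, 0, 0, 0, 0, 0, 0],
])

```text
clock: 14.9
position: [0.4553, -0.2437, 0.1022]
ee_rot: [-3.117, -0.392, -0.011]
force: [1.1, -0.1, 0.0]
width: 0.5
```

```bash
python3 -c "
from h import *
np.set_printoptions(precision=4,suppress=True)
goal([.4527,-.2518,.022],14.4)
from cell import get_image
t=get_image('top');s=get_image('scene');cv2.imwrite('pics/t8.png',t);cv2.imwrite('pics/s8.png',s)
cv2.imwrite('pics/v8.png',np.hstack([cv2.resize(t[185:245,205:285],None,fx=5,fy=5,interpolation=2),cv2.resize(s[220:280,235:315],None,fx=5,fy=5,interpolation=2)]))"
```

```text
pos [ 0.4553 -0.2437  0.1022] F [ 1.1 -0.1  0. ] w 46.0 t 14.9 J7 0.98
yaw 14.33 dist mm [ -2.6  -8.1 -80.2]
shift frac total [-0.034  0.047  0.535] turn frac total [ 0.001 -0.014 -0.002]
```

View pics/v8.png

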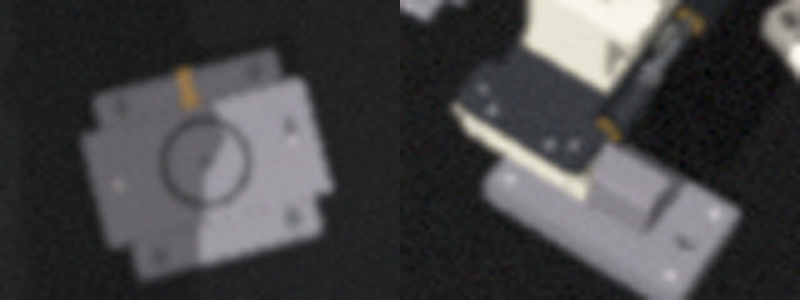

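The block is clear in the top view, with the bare face and O-ring at about (205,160) in the crop. The gripper is over the rib in the scene view. I'll descend.

Call:
play_rows([
  [-0.03, 0.045, 0.05, 0, -0.014, 0, 0],
  [0, 0, 0.12, 0, 0, 0, 0],
  [0, 0, 0.05, 0, 0, 0, 0],
  [0, 0, 0, 0, 0, 0, 0],
])

```text
clock: 15.4
position: [0.4561, -0.2536, 0.0729]
ee_rot: [3.112, 0.394, 0.011]
force: [-0.9, -0.1, -0.2]
width: 0.501
```

```bash
python3 -c "
from h import *
np.set_printoptions(precision=4,suppress=True)
goal([.4527,-.2518,.022],14.4)
g=cv2.cvtColor(cv2.imread('pics/t8.png'),6)
f=lambda x,y:(205+(x+.5)/5-.5,185+(y+.5)/5-.5)
a=blob(g,*f(118,184),2,1);b=blob(g,*f(292,141),2,1)
A,B=plane('top',a,.056),plane('top',b,.056);print(A,B,(A+B)/2,np.linalg.norm(A-B),np.degrees(np.arctan2(*(A-B)[[1,0]])))
# O-ring: local dark (black-hat)
c=cv2.GaussianBlur(g[185:245,205:285],(0,0),.7);bh=cv2.morphologyEx(c,cv2.MORPH_BLACKHAT,np.ones((7,7),np.uint8))
yy,xx=np.mgrid[185:245,205:285];r=np.hypot(xx-f(206,162)[0],yy-f(206,162)[1])
k=(r>6)&(r<11)&(bh>12);print(k.sum());e=cv2.fitEllipse(np.c_[xx[k],yy[k]].astype(np.float32));print(e,plane('top',e[0],.04))
s=cv2.cvtColor(cv2.imread('pics/s7.png'),6)
fs=lambda x,y:(140+(x+.5)/4-.5,100+(y+.5)/4-.5)
c=cv2.GaussianBlur(s,(0,0),.7);bh=cv2.morphologyEx(c,cv2.MORPH_BLACKHAT,np.ones((7,7),np.uint8))
yy,xx=np.mgrid[:384,:512];x0,y0=fs(384,388);r=np.hypot(xx-x0,(yy-y0)*1.2)
k=(r>5)&(r<11)&(bh>10);print(k.sum());e=cv2.fitEllipse(np.c_[xx[k],yy[k]].astype(np.float32));print(e,plane('scene',e[0],.04))
"
```

```text
pos [ 0.4561 -0.2536  0.0729] F [-0.9 -0.1 -0.2] w 46.0 t 15.4 J7 1.03
yaw 14.44 dist mm [ -3.4   1.8 -50.9]
shift frac total [-0.022 -0.019  0.339] turn frac total [ 0.011 -0.013  0.001]
[0.4835 0.0317 0.056 ] [ 0.5067 -0.0656  0.056 ] [ 0.4951 -0.017   0.056 ] 0.10009718841197872 103.41511480522949
141
((245.75096130371094, 217.15480041503906), (17.04697036743164, 17.334030151367188), 88.68017578125) [ 0.4957 -0.0167  0.04  ]
125
((235.95619201660156, 196.4090576171875), (13.816929817199707, 16.245651245117188), 72.57096862792969) [ 0.4968 -0.0153  0.04  ]
```

Call:
play_rows([
  [-0.02, -0.015, 0.08, 0.005, -0.013, 0, 0],
  [0, 0, 0.1, 0, 0, 0, 0],
  [0, 0, 0.06, 0, 0, 0, 0],
  [0, 0, 0, 0, 0, 0, 0],
])

```text
clock: 15.8
position: [0.4531, -0.2527, 0.036]
ee_rot: [3.113, 0.394, 0.002]
force: [-0.2, 0.4, 1.0]
width: 0.5
```

```bash
python3 -c "
from h import *
goal([.4527,-.2518,.022],14.4)"
```

```text
pos [ 0.4531 -0.2527  0.036 ] F [-0.2  0.4  1. ] w 46.0 t 15.8 J7 1.07
yaw 14.44 dist mm [ -0.4   0.9 -14. ]
shift frac total [-0.001 -0.007  0.093] turn frac total [ 0.007 -0.002  0.001]
```

Call:
play_rows([
  [0, -0.005, 0.05, 0.005, 0, 0, 0],
  [0, 0, 0.03, 0, 0, 0, 0],
  [0, 0, 0.02, 0, 0, 0, 0],
  [0, 0, 0, 0, 0, 0, 0],
])

```text
clock: 16.2
position: [0.4534, -0.2522, 0.0205]
ee_rot: [3.115, 0.395, 0.003]
force: [0.0, 0.7, 0.1]
width: 0.5
```

```bash
python3 -c "
from h import *
goal([.4527,-.2518,.0215],14.4)"
```

```text
pos [ 0.4534 -0.2522  0.0205] F [0.  0.7 0.1] w 46.0 t 16.2 J7 1.09
yaw 14.44 dist mm [-0.7  0.4  1. ]
shift frac total [-0.004 -0.004 -0.007] turn frac total [ 0.003 -0.003  0.001]
```

Call:
play_rows([
  [-0.003, 0, -0.007, 0, 0, 0, 0],
  [0, 0, 0, 0, 0, 0, 0.3],
  [0, 0, 0, 0, 0, 0, 0.6],
  [0, 0, 0, 0, 0, 0, 1],
  [0, 0, 0, 0, 0, 0, 1],
], force=45)

```text
clock: 16.7
position: [0.4534, -0.2525, 0.0224]
ee_rot: [3.115, 0.395, 0.004]
force: [0.3, -0.1, -2.6]
width: 0.259
```

Call:
play_rows([
  [0, 0, 0, 0, 0, 0, 1],
  [0, 0, 0, 0, 0, 0, 1],
])

```text
clock: 16.9
position: [0.4533, -0.2525, 0.0223]
ee_rot: [3.115, 0.395, 0.004]
force: [0.3, 0.4, -0.6]
width: 0.257
```

```bash
python3 -c "
from h import *
goal([.4527,-.2518,.0215],14.4)"
```

```text
pos [ 0.4533 -0.2525  0.0223] F [ 0.3  0.4 -0.6] w 23.7 t 16.9 J7 1.09
yaw 14.44 dist mm [-0.6  0.7 -0.8]
shift frac total [-0.003 -0.006  0.005] turn frac total [ 0.004 -0.005  0.002]
```

Call:
play_rows([
  [0, 0, -0.05, 0, 0, 0, 1],
  [0, 0, -0.15, 0, 0, 0, 1],
  [0, 0, -0.25, 0, 0, 0, 1],
  [0, 0, -0.25, 0, 0, 0, 1],
  [0, 0, 0, 0, 0, 0, 1],
])

```text
clock: 17.4
position: [0.4504, -0.2517, 0.1305]
ee_rot: [-3.116, -0.393, 0.005]
force: [0.8, -1.1, -3.8]
width: 0.262
```

```bash
python3 -c "
from h import *
goal([.4960,-.0172,.13],14.4)"
```

```text
pos [ 0.4504 -0.2517  0.1305] F [ 0.8 -1.1 -3.8] w 24.1 t 17.4 J7 0.97
yaw 14.37 dist mm [ 45.6 234.5  -0.5]
shift frac total [ 0.682 -1.439  0.003] turn frac total [-0.003  0.007 -0.001]
```

Call:
play_rows([
  [0.06, -0.12, 0, 0, 0, 0, 1],
  [0.1, -0.21, 0, 0, 0, 0, 1],
  [0.1, -0.21, 0, 0, 0, 0, 1],
  [0.1, -0.21, 0, 0, 0, 0, 1],
  [0.1, -0.21, 0, 0, 0, 0, 1],
])

```text
clock: 17.9
position: [0.4798, -0.0958, 0.1305]
ee_rot: [3.117, 0.376, -0.006]
force: [1.1, -0.6, -3.3]
width: 0.257
```

```bash
python3 -c "
from h import *
goal([.4960,-.0172,.11],14.4)"
```

```text
pos [ 0.4798 -0.0958  0.1305] F [ 1.1 -0.6 -3.3] w 23.6 t 17.9 J7 0.62
yaw 13.74 dist mm [ 16.2  78.6 -20.5]
shift frac total [ 0.23  -0.483  0.135] turn frac total [ 0.002  0.007 -0.023]
```

Call:
play_rows([
  [0.09, -0.19, 0, 0, 0, -0.02, 1],
  [0.08, -0.17, 0, 0, 0, 0, 1],
  [0.03, -0.06, 0, 0, 0, 0, 1],
  [0, 0, 0, 0, 0, 0, 1],
])

```text
clock: 18.3
position: [0.4918, -0.0185, 0.128]
ee_rot: [-3.115, -0.405, 0.013]
force: [-0.2, 0.6, -3.4]
width: 0.258
```

```bash
python3 -c "
from h import *
goal([.4960,-.0172,.105],14.4)"
```

```text
pos [ 0.4918 -0.0185  0.128 ] F [-0.2  0.6 -3.4] w 23.7 t 18.3 J7 0.47
yaw 14.8 dist mm [  4.2   1.3 -23. ]
shift frac total [ 0.031 -0.001  0.153] turn frac total [-0.004  0.016  0.014]
```

Call:
play_rows([
  [0.025, 0, 0.06, -0.004, 0.016, 0.013, 1],
  [0, 0, 0.06, 0, 0, 0, 1],
  [0, 0, 0.0, 0, 0, 0, 1],
  [0, 0, 0, 0, 0, 0, 1],
])

```text
clock: 18.7
position: [0.494, -0.0218, 0.1075]
ee_rot: [3.116, 0.385, -0.003]
force: [-0.4, -0.2, -2.7]
width: 0.261
```

```bash
python3 -c "
from h import *
goal([.4960,-.0172,.085],14.4)
from cell import get_image
t=get_image('top');s=get_image('scene');cv2.imwrite('pics/t9.png',t);cv2.imwrite('pics/s9.png',s)
cv2.imwrite('pics/v9.png',np.hstack([cv2.resize(t[185:245,205:285],None,fx=5,fy=5,interpolation=2),cv2.resize(s[160:220,195:275],None,fx=5,fy=5,interpolation=2)]))"
```

```text
pos [ 0.494  -0.0218  0.1075] F [-0.4 -0.2 -2.7] w 24.0 t 18.7 J7 0.49
yaw 14.1 dist mm [  2.    4.6 -22.5]
shift frac total [ 0.021 -0.027  0.15 ] turn frac total [ 0.003  0.004 -0.011]
```

View pics/v9.png

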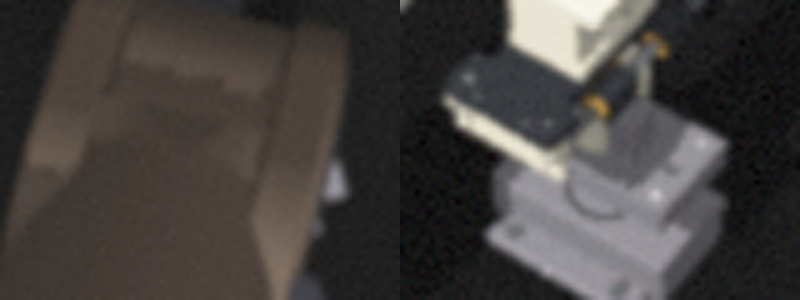

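```bash
python3 -c "
from h import *
np.set_printoptions(precision=4,suppress=True)
from cell import observe
g=cv2.cvtColor(cv2.imread('pics/s9.png'),6)
f=lambda x,y:(195+(x-400+.5)/5-.5,160+(y+.5)/5-.5)
a=blob(g,*f(700,143),2,1);b=blob(g,*f(657,193),2,1)
p=observe()['position'];z=p[2]-.0023
A,B=plane('scene',a,z),plane('scene',b,z);M=(A+B)/2;print(A,B,M,np.linalg.norm(A-B))
# earlier scene: plate at rest, same two screws
g0=cv2.cvtColor(cv2.imread('pics/scene0.png'),6);V=lambda p:(240+(p[0]+.5)/10-.5,230+(p[1]+.5)/10-.5)
A0,B0=[plane('scene',blob(g0,*V(q),2,1),.02) for q in((578,328),(488,452))];M0=(A0+B0)/2;print(M0)
print('screw mid rel TCP now',M[:2]-p[:2],' at grasp (TCP .4533,-.2525)',M0[:2]-[.4533,-.2525])
print('yaw of screw pair',np.degrees(np.arctan2(*(A-B)[[1,0]])),np.degrees(np.arctan2(*(A0-B0)[[1,0]])))
"
```

```text
[ 0.5282 -0.0676  0.1055] [ 0.4833 -0.0789  0.1055] [ 0.5057 -0.0732  0.1055] 0.046255863188024104
[ 0.4662 -0.3038  0.02  ]
screw mid rel TCP now [ 0.0116 -0.0516]  at grasp (TCP .4533,-.2525) [ 0.0129 -0.0513]
yaw of screw pair 14.125245953763518 13.449036681724236
```

Call:
play_rows([
  [0.02, -0.025, 0.06, 0, 0.004, -0.01, 1],
  [0, 0, 0, 0, 0, 0, 1],
  [0, 0, 0, 0, 0, 0, 1],
])

```text
clock: 19.1
position: [0.4967, -0.0173, 0.0984]
ee_rot: [3.115, 0.393, 0.003]
force: [0.7, 1.4, -3.4]
width: 0.262
```

```bash
python3 -c "
from h import *
goal([.4960,-.0172,.085],14.4)"
```

```text
pos [ 0.4967 -0.0173  0.0984] F [ 0.7  1.4 -3.4] w 24.1 t 19.1 J7 0.5
yaw 14.38 dist mm [ -0.7   0.1 -13.4]
shift frac total [-0.004 -0.002  0.089] turn frac total [ 0.003 -0.004 -0.001]
```

Call:
play_rows([
  [-0.004, 0, 0.04, 0, -0.004, 0, 1],
  [0, 0, 0.03, 0, 0, 0, 1],
  [0, 0, 0.02, 0, 0, 0, 1],
  [0, 0, 0.0, 0, 0, 0, 1],
])

```text
clock: 19.5
position: [0.4961, -0.0173, 0.0837]
ee_rot: [3.115, 0.394, -0.0]
force: [-1.0, -0.3, -3.4]
width: 0.252
```

```bash
python3 -c "
from h import *
goal([.4960,-.0172,.0645],14.4)
from cell import get_image
s=get_image('scene');cv2.imwrite('pics/v10.png',cv2.resize(s[160:220,195:275],None,fx=9,fy=9,interpolation=2))"
```

```text
pos [ 0.4961 -0.0173  0.0837] F [-1.  -0.3 -3.4] w 23.1 t 19.5 J7 0.52
yaw 14.42 dist mm [ -0.1   0.1 -19.2]
shift frac total [-0.    -0.001  0.128] turn frac total [0.003 0.001 0.001]
```

View pics/v10.png

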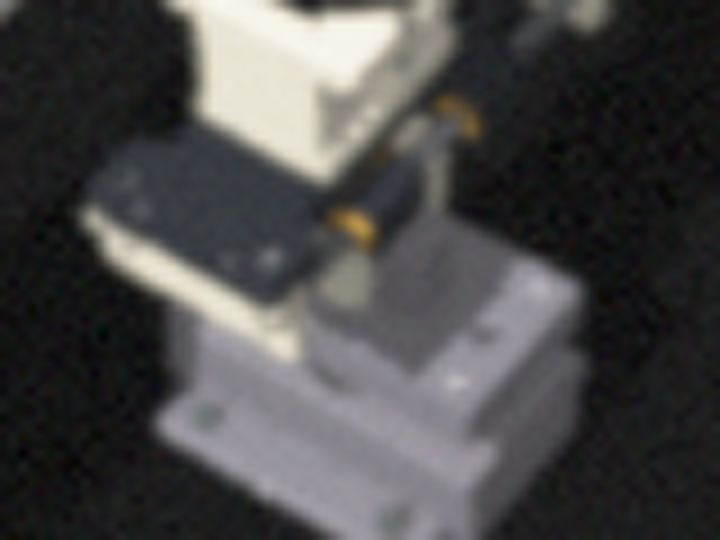

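The plate hovers level and aligned just above the lower half, with its screws at about (537,290) and (455,382) in the crop. I'll lower it gently and watch the force.

Call:
play_rows([
  [0, 0, 0.03, 0, 0, 0, 1],
  [0, 0, 0.02, 0, 0, 0, 1],
  [0, 0, 0.02, 0, 0, 0, 1],
])

```text
clock: 19.85
position: [0.4967, -0.0173, 0.0731]
ee_rot: [3.115, 0.394, 0.002]
force: [-0.2, -0.0, -3.8]
width: 0.257
```

```bash
python3 -c "
from h import *
goal([.4960,-.0172,.0645],14.4)"
```

```text
pos [ 0.4967 -0.0173  0.0731] F [-0.2 -0.  -3.8] w 23.7 t 19.85 J7 0.53
yaw 14.42 dist mm [-0.7  0.1 -8.6]
shift frac total [-0.004 -0.002  0.057] turn frac total [ 0.004 -0.002  0.001]
```

Call:
play_rows([
  [-0.004, 0, 0.02, 0, 0, 0, 1],
  [0, 0, 0.015, 0, 0, 0, 1],
  [0, 0, 0.01, 0, 0, 0, 1],
])

```text
clock: 20.15
position: [0.4962, -0.0174, 0.0655]
ee_rot: [3.115, 0.394, 0.002]
force: [0.6, -0.2, -3.5]
width: 0.262
```

```bash
python3 -c "
from h import *
goal([.4960,-.0172,.0625],14.4)"
```

```text
pos [ 0.4962 -0.0174  0.0655] F [ 0.6 -0.2 -3.5] w 24.1 t 20.15 J7 0.54
yaw 14.42 dist mm [-0.2  0.2 -3. ]
shift frac total [-0.001 -0.002  0.02 ] turn frac total [ 0.004 -0.002  0.001]
```

Call:
play_rows([
  [0, 0, 0.012, 0, 0, 0, 1],
  [0, 0, 0.01, 0, 0, 0, 1],
  [0, 0, 0.01, 0, 0, 0, 1],
], force=60)

```text
clock: 20.45
position: [0.4962, -0.0173, 0.0622]
ee_rot: [-3.117, -0.394, -0.002]
force: [-14.7, 2.3, 50.0]
width: 0.258
```

```bash
python3 -c "
from h import *
goal([.4960,-.0172,.0625],14.4)
from cell import observe;print(observe()['ft_torque'])"
```

```text
pos [ 0.4962 -0.0173  0.0622] F [-14.7   2.3  50. ] w 23.7 t 20.45 J7 0.55
yaw 14.41 dist mm [-0.2  0.1  0.3]
shift frac total [-0.001 -0.001 -0.002] turn frac total [ 0.    -0.003  0.   ]
[0.09329104 3.2116657  0.02981314]
```

Call:
play_rows([
  [0, 0, 0, 0, 0, 0, 1],
])

```text
clock: 20.55
position: [0.4964, -0.0174, 0.0628]
ee_rot: [-3.116, -0.393, -0.004]
force: [0.3, 0.0, -3.5]
width: 0.255
```

Call:
play_rows([
  [0, 0, 0.005, 0, 0, 0, 1],
])

```text
clock: 20.65
position: [0.4966, -0.0175, 0.0623]
ee_rot: [-3.116, -0.393, -0.005]
force: [-0.1, 1.8, 1.7]
width: 0.258
```

```bash
python3 -c "
from h import *
goal([.4960,-.0172,.0625],14.4)
from cell import observe;print(observe()['ft_torque'])"
```

```text
pos [ 0.4966 -0.0175  0.0623] F [-0.1  1.8  1.7] w 23.7 t 20.65 J7 0.55
yaw 14.38 dist mm [-0.6  0.3  0.2]
shift frac total [-0.004 -0.003 -0.001] turn frac total [-0.    -0.006 -0.001]
[ 0.01290048  0.24356562 -0.05281581]
```

Call:
play_rows([
  [0, 0, 0.006, 0, 0, 0, 1],
])

```text
clock: 20.75
position: [0.4967, -0.0174, 0.0622]
ee_rot: [-3.116, -0.393, -0.005]
force: [-9.6, 1.8, 29.4]
width: 0.26
```

Call:
play_rows([
  [0, 0, 0.006, 0, 0, 0, 1],
])

```text
clock: 20.85
position: [0.4967, -0.0174, 0.0623]
ee_rot: [-3.115, -0.393, -0.005]
force: [-6.1, 0.8, 20.9]
width: 0.259
```

Call:
play_rows([
  [0, 0, 0.006, 0, 0, 0, 1],
  [0, 0, 0.006, 0, 0, 0, 1],
  [0, 0, 0.006, 0, 0, 0, 1],
])

```text
clock: 21.15
position: [0.4966, -0.0174, 0.0622]
ee_rot: [-3.112, -0.393, -0.006]
force: [-5.5, 1.9, 19.5]
width: 0.262
```

```bash
python3 -c "
from h import *
from cell import observe,get_image
goal([.4960,-.0172,.0625],14.4)
for k in range(4):
    s=get_image('scene');print(observe()['clock'],observe()['force'].round(1),observe()['ft_torque'].round(2))
cv2.imwrite('pics/s11.png',s)
cv2.imwrite('pics/v11.png',cv2.resize(s[160:220,195:275],None,fx=9,fy=9,interpolation=2))
cv2.imwrite('pics/w11.png',cv2.resize(s[80:260,130:350],None,fx=3.5,fy=3.3,interpolation=2))"
```

```text
pos [ 0.4966 -0.0174  0.0622] F [-5.5  1.9 19.5] w 24.1 t 21.15 J7 0.55
yaw 14.38 dist mm [-0.6  0.2  0.3]
shift frac total [-0.004 -0.002 -0.002] turn frac total [-0.008 -0.009 -0.001]
21.2 [-5.9  1.3 20.4] [-0.49  1.67 -0.03]
21.25 [-4.8  0.9 19. ] [-0.52  1.71 -0.03]
21.3 [-5.3  0.5 19.6] [-0.5   1.76  0.03]
21.35 [-5.5  1.9 19.8] [-0.47  1.7   0.  ]
```

View pics/v11.png

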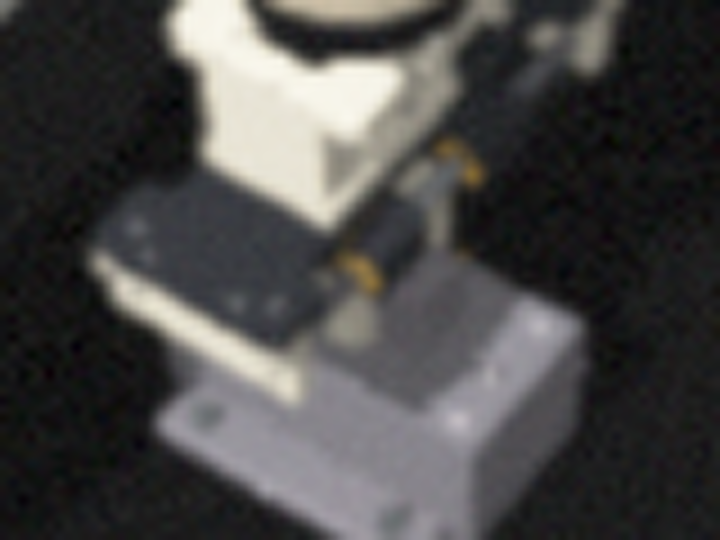

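View pics/w11.png

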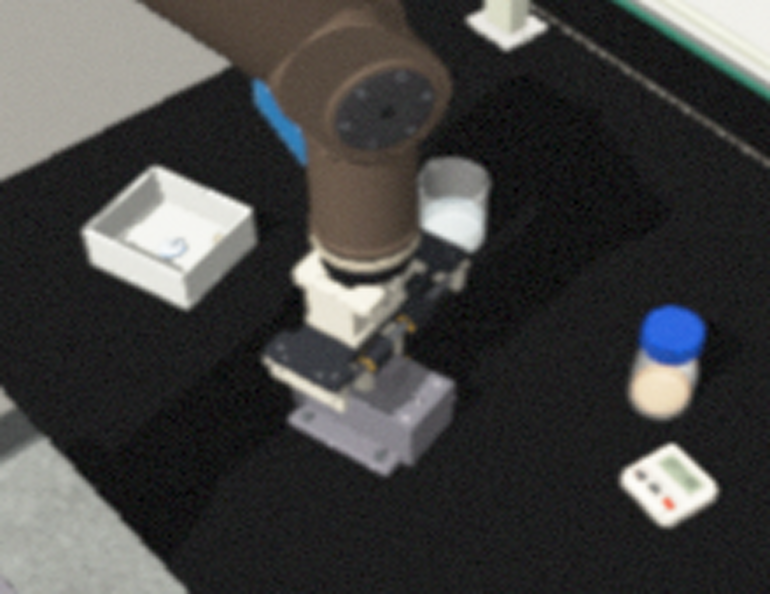

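It is seated at z 40.0 with no visible gap, and the thin dowel's tip shows in its bore at about (490,372). The push is a steady ~20 N. The tool has crept about 0.3° from the attitude it had when it gripped the plate flat on the table, so I'll take that and the small side load out.

Call:
play_rows([
  [-0.002, 0, 0.006, -0.012, -0.004, 0, 1],
])

```text
clock: 21.45
position: [0.4967, -0.0175, 0.0623]
ee_rot: [3.116, 0.393, 0.006]
force: [-4.1, 1.3, 16.4]
width: 0.258
```

```bash
python3 -c "
from h import *
from cell import observe
goal([.4960,-.0172,.0625],14.4);print(observe()['ft_torque'])"
```

```text
pos [ 0.4967 -0.0175  0.0623] F [-4.1  1.3 16.4] w 23.8 t 21.45 J7 0.55
yaw 14.37 dist mm [-0.7  0.3  0.2]
shift frac total [-0.004 -0.003 -0.002] turn frac total [ 0.003 -0.007 -0.001]
[-0.08496227  1.15968859 -0.04969701]
```

Call:
play_rows([
  [-0.002, 0, 0.008, 0, -0.002, 0, 1],
])

```text
clock: 21.55
position: [0.4967, -0.0175, 0.0622]
ee_rot: [3.116, 0.393, 0.006]
force: [-9.1, 2.6, 28.2]
width: 0.26
```

```bash
python3 -c "
from h import *
from cell import observe,get_image
for k in range(10):
    get_image('scene');o=observe();print(o['clock'],o['force'].round(1),o['ft_torque'].round(2))
goal([.4960,-.0172,.0625],14.4)"
```

```text
21.6 [-6.4  0.3 22.7] [0.   1.7  0.03]
21.65 [-6.   0.9 23.3] [-0.12  1.74 -0.02]
21.7 [-6.6  1.6 23. ] [-0.08  1.72 -0.03]
21.75 [-6.   2.2 23.4] [ 0.    1.72 -0.02]
21.8 [-6.3  0.4 22.3] [-0.05  1.77 -0.03]
21.85 [-6.2  0.7 23. ] [-0.03  1.73  0.01]
21.9 [-6.2  0.7 22.3] [-0.06  1.64 -0.05]
21.95 [-6.2  1.2 22.4] [-0.09  1.72 -0.07]
22.0 [-5.7  0.2 22.6] [-0.05  1.74 -0.08]
22.05 [-6.3  0.8 22.3] [-0.02  1.78 -0.06]
pos [ 0.4967 -0.0175  0.0623] F [-6.3  0.8 22.3] w 23.7 t 22.05 J7 0.55
yaw 14.35 dist mm [-0.7  0.3  0.2]
shift frac total [-0.004 -0.003 -0.002] turn frac total [ 0.001 -0.007 -0.002]
```

The push holds steady at about 22.5 N and the plate is seated and level, so I'm handing in.

```bash
python3 -c "
from cell import sign_off,observe
print(sign_off());o=observe();print(o['clock'],o['force'],o['position'],o['width'])"
```

```text
the job is handed in; nothing more can be done
None
the job is handed in; nothing more can be done
```

The job is done and handed in at about 22 s. Both bits of waste are in the bin, and the upper half is seated on the dowels and still held pressed down.

- **Waste:** The first grip on the filter slipped because the fingers were above its rim, and it stayed on the face. The second, lower grip held. The scene picture shows both pieces in the bin and the face bare before fitting.
- **Fit:** The plate slid over both dowels with no sideways force until it met the face, at 40.0 mm underside height by the gripper position. No gap shows in the scene view and the thin dowel's tip is visible in its bore. The gripper hides the thick dowel's bore and part of the joint, so those rest on height, force and tilt only.
- **Push:** It held at 22–23 N for the last half second, with about 6 N sideways that I could not take out. The highest reading was 50 N, a moment at first contact. I also turned out about 0.3° of tilt that had crept in.
- **Bystanders:** The beaker, bottle and timer were not touched and stand where they were in the last picture.

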